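# Hold the humidity chamber open for a colleague

## Task

A colleague is about to lift the white porcelain palette out of the two-bay humidity chamber with both hands, so raise the clear sprung lid over the bay that holds the palette and keep holding it 60 degrees open: wide enough for two hands while most of the damp air stays in. One sliding bolt on the middle wall locks the lids; if it overlaps that lid, slide it over to the other one first, which must stay shut so that its bay keeps its humidity. Leave the contents and everything round the chamber where they are, and finish while still holding the lid, for nothing else keeps it up.

Things in the scene. Friction and masses are not known exactly. Their poses are not given: they have to be found in the camera images.
- chamber: fixed grey two-bay tub, 190 mm deep (x), 400 mm wide (y), rim 100 mm high, shut lids to 109 mm. Origin: centre of its footprint on the worktop; x points away from the handles to the hinges, y to the left bay, z up. Left bay y 18 to 192 mm, right bay y -18 to -192, inner floor 33 mm high; middle wall 36 mm wide. Left lid covers y 20 to 198, right lid y -20 to -198. A round dial in front of each bay.
- lid_left (a joint): hinge of the clear left lid, rad: 0 shut and level, 1.05 = 60 degrees open, stop at 1.75; its front edge rises. Lid about 0.30 kg; its weight and a closing spring shut it when let go: 2 to 3 N at the handle holds an unbolted lid at any angle.
- pull_left (a point): middle of the left lid's handle bar: a D of 10 mm round steel rod standing out from the lid's front edge in the lid's plane. Bar 96 mm long, parallel to the hinge; slot between bar and lid edge 33 mm wide. Shut, the bar is level 104 mm above the worktop, clear below. The point swings with the lid at 232 mm from the hinge line; the round bar can turn in the grip.
- hinge_left (a point): middle of the left-hand lid's hinge line, which runs along the chamber's y axis on the far rim, 103 mm above the worktop; does not move with the lid.
- lid_right (a joint): hinge of the clear right lid, rad: 0 shut and level, 1.05 = 60 degrees open, stop at 1.75; its front edge rises. Lid about 0.30 kg; its weight and a closing spring shut it when let go: 2 to 3 N at the handle holds an unbolted lid at any angle.
- pull_right (a point): middle of the right lid's handle bar: a D of 10 mm round steel rod standing out from the lid's front edge in the lid's plane. Bar 96 mm long, parallel to the hinge; slot between bar and lid edge 33 mm wide. Shut, the bar is level 104 mm above the worktop, clear below. The point swings with the lid at 232 mm from the hinge line; the round bar can turn in the grip.
- hinge_right (a point): middle of the right-hand lid's hinge line, which runs along the chamber's y axis on the far rim, 103 mm above the worktop; does not move with the lid.
- bolt_bar (a joint): slide of the brass bolt along the chamber's y axis, m: 0 in the middle, its 60 mm bar overlapping both lids by 10 mm and locking both; +0.025 left stop, locks only the left lid; -0.025 right stop, locks only the right lid. The left lid is free below -0.010, the right lid above +0.010. Stays where it is left; 2 to 3 N moves it.
- bolt_knob (a point): centre of the grip of the black upright knob on the bolt, 15 mm across; grip from 122 to 147 mm above the worktop, this point 134 mm; at x = -62 mm in the chamber's frame, y as the bolt. 25 mm free all round it above the shut lids.
- palette: white porcelain flower-shaped palette with seven wells, 134 x 132 x 16 mm, loose on the floor of one bay, seen through the clear lid; origin at the centre of its underside, 33 mm above the worktop.
- leather: reddish-brown leather-covered block, 41 x 62 x 22 mm, loose on the floor of the other bay; origin at the centre of its underside.
- blue_jar_mid (a point): bystander: glass jar of blue pigment with a white lid, 48 mm across, 58 mm high, standing to the left of the chamber; this point is its middle.
- dropper_mid (a point): bystander: amber dropper bottle, 37 mm across, 108 mm high, standing to the right of the chamber; this point is its middle.
- folder_mid (a point): bystander: cream bone folder, 22 x 140 x 9 mm, lying in front of the chamber; this point is its middle.

How it is judged (in metres and radians):
At the end, for the whole second after the job is handed in: The lid over the palette rests at 53 to 67 degrees, carried by the fingers with over 1 N; the other lid is shut (under 2 degrees) with the bolt over it; palette and leather block are within 15 mm, the three bystanders within 30 mm of where they were (((y of palette in the frame of chamber above 0 m and value of joint lid_left between 0.93 and 1.17 rad and velocity of joint lid_left between -0.05 and 0.05 rad/s and contact force between lid_left and the fingers above 1 N and value of joint lid_right below 0.03 rad and value of joint bolt_bar below -0.005 m) or (y of palette in the frame of chamber below 0 m and value of joint lid_right between 0.93 and 1.17 rad and velocity of joint lid_right between -0.05 and 0.05 rad/s and contact force between lid_right and the fingers above 1 N and value of joint lid_left below 0.03 rad and value of joint bolt_bar above 0.005 m)) and distance of each of palette, leather from where it was at the start of the episode below 0.015 m and distance of each of blue_jar_mid, dropper_mid, folder_mid from where it was at the start of the episode below 0.03 m); the arm keeps its last pose, push and grip.
It fails at once if the lid of the bay without the palette was opened ((y of palette in the frame of chamber above 0 m and value of joint lid_right above 0.06 rad) or (y of palette in the frame of chamber below 0 m and value of joint lid_left above 0.06 rad)).
It fails at once if the palette or the leather block was shifted (distance of any of palette, leather from where it was at the start of the episode above 0.02 m).
It fails at once if a bystander was knocked away (distance of any of blue_jar_mid, dropper_mid, folder_mid from where it was at the start of the episode above 0.04 m).
It also fails if it takes over 43 s, if anything falls off the work surface, if the arm or the gripper's body presses on something with over 40 N, if the wrist force passes 120 N, or if a joint passes its speed limit or range.

## Robot

A 6-joint arm with a two-finger parallel gripper is mounted at the origin on a cart in front of the work surface, level with it; the furniture and walls round the work are solid. World frame = base frame: x ahead of the robot, y to its left, z up, the work surface at z = 0. Lengths are in mm, angles in rad, forces in N, time in s.
With the tool pointing down it reaches from about 325 to 900 mm from the base axis. Payload 6.1 kg.
Tool frame: the origin (TCP) lies midway between the tips of the shut fingers; the grasp point (between the pads) lies 19 mm behind it; z points along the fingers, y is the line along which they close (so a half turn about z gives the same grasp; the last joint's range is limited). The gripper opens to 87 mm and grips with 3 to 60 N. Pads are 19 mm wide; open, the fingers measure 117 mm over their backs; the gripper's body (75 mm by 190 mm) begins 51 mm behind the grasp point.
Start: joints at [1.119, 0.22, 1.526, -0, 1.395, -0.126], TCP at [200.04, 592.115, 222.538] pointing down, gripper open.
Joint ranges: [-2.98, 2.98], [-0.91, 2.08], [0.09, 2.57], [-1.24, 4.39], [0.2, 2.65], [-2.68, 2.68]. Speed limits (rad/s): [2.57, 2.57, 3.01, 3.14, 3.14, 3.14].

## Interface

Orientations are given as [roll, pitch, yaw] about the fixed x, y, z axes, in that order (R = Rz(yaw) Ry(pitch) Rx(roll)).
In Python, from rig import env gives the robot as it stands.
- The arm moves only by the tool step_arm, never from a script. Its argument "commands" is a list that holds one entry, the list of rows, each a list of 7 numbers: the gripper's target within -1 to 1 (fully open at 1, half-way at 0, shut at -1), then the shift along the tool's x, y, z in cm, then the turn, a rotation vector about the tool's x, y, z in rad. A call has 1 to 20 rows; each row shifts and turns the commanded pose from where the row before left it, along the tool's axes as they then stand; what a row does not reach is not made up. A row lasts 1/12 s, in which the tool goes at most 41.7 mm and 7.16 degrees, less where a joint would pass 70% of its speed; a pose out of reach is approached as far as the arm can. A call is refused whole if a number of a shift passes 4.17 or a number of a turn 0.125, either way. A call with a gripper value outside its range is refused whole. The fingers move at their own pace and stop on an object; "force" is the grip in N (left out, the last holds). Time passes only in rows, so rows that do not move let the fingers close. It gives the time, the measured TCP pose, the force, the opening and the grip force at its end, in the units of the state.
- env.state(): the state, without advancing time (a new reading comes with each control period).
- env.grab_frame(name): name is "scene" or "top" or "wrist"; returns the picture (420x560x3 uint8, blue, green, red); there is no depth.
- env.get_calibration(name): a dict with "vertical_fov" (degrees; the focal length in pixels is half the picture's height over the tangent of half this angle, whatever the lens; pixels are square), "cx", "cy" (the principal point, pixels), "T" (4x4, takes a point from camera to world coordinates). Camera axes: x right, y down, z forward; pixel columns grow to the right and rows downward; lengths in mm; the calibration is good to about 2 mm. A picture is of the moment at which its call begins: read the wrist's pose just before it. get_calibration takes no time and is no camera call; for the wrist camera it gives the pose at the moment of the call.
- env.close_job(): hands the job in; it is judged then, once.
Trained networks look in the newest picture that a camera, given by its name, has taken for a name from the list of things; names that differ only in an ending like _2 or _b are one class to them, and where a whole thing is asked for, a point or a joint stands for the part that bears it (a point fixed in the world has none). Each returns a list of dicts, best first, with "confidence" (0 to 1); they miss things now and then, are a little off and sometimes report something else, mostly with a low value. They report only what shows in the picture. A call takes as long as a camera call.
- env.search_frame(camera, target): "rect" ([centre column, centre row, width, height] in pixels, round what is visible of it).
- env.regions_of(camera, target): "region" (420x560 bool, what is visible of it) and "rect" ([centre column, centre row, width, height] in pixels, round what is visible of it).
The state is a dict: "time": time; "q": joint angles; "qvel": joint speeds; "joint_torque": joint torques, N m; "eef_pos": TCP position; "tcp_rot": TCP orientation; "ft_force": force on the tool from outside, world axes, zero at the start; "moment": the same for the moment, N m; "width": opening from 0.0 (shut) to 1.0 (fully open); "finger_force": force on a finger pad.
Only numpy, scipy, OpenCV 4.12 (cv2) and the standard library are available. Lean on these libraries where they do the work, as an engineer would, in place of code of your own. Each camera call takes 0.05 s, during which the arm holds its last target. There are 200 camera calls.

## Working session

There is one attempt and no reset: what is moved stays moved. The work goes in short steps, Python scripts to look and compute and a tool call to move; the robot and the scene stay as the last step left them, time stands still between calls to the robot, and variables do not carry over. Pictures are saved under pics/ and viewed, at most 10 in all, crops included, and the job is handed in when it is done.

Besides the shell and the picture viewer there is one more tool, called after "Call:" as name([rows], argument=value, ...), one row to a line, values as JSON. step_arm: Moves the arm, as the interface text tells. Its arguments: {"type":"object","properties":{"commands":{"type":"array","items":{"type":"array","items":{"type":"array","items":{"type":"number"}}}},"force":{"type":"number"}},"required":["commands"]}

```bash
mkdir -p pics; cat > h.py <<'E'
import numpy as np, cv2
from rig import env
def ray(cam,u,v):
    c=env.get_calibration(cam);f=210/np.tan(np.radians(c["vertical_fov"])/2);T=np.array(c["T"])
    d=T[:3,:3]@np.array([(u-c["cx"])/f,(v-c["cy"])/f,1]);return T[:3,3],d
def atz(cam,u,v,z):
    o,d=ray(cam,u,v);return o+d*(z-o[2])/d[2]
E
python3 - <<'E'
from h import *
s=env.state();print(s["eef_pos"],s["tcp_rot"],s["time"])
for c in("scene","top"):
    cv2.imwrite(f"pics/{c}0.png",env.grab_frame(c));k=env.get_calibration(c);print(c,k["vertical_fov"],np.round(k["T"],2).tolist())
zs=dict(bolt_knob=134,pull_left=104,pull_right=104,palette=41,leather=50,folder_mid=5,blue_jar_mid=58,dropper_mid=108)
for n,z in zs.items():
    for r in env.search_frame("top",n)[:2]:
        print(n,r["confidence"],np.round(r["rect"]),np.round(atz("top",*r["rect"][:2],z)))
E
```

```text
[199.75418934 591.5736768  221.44292003] [-3.13971378e+00 -2.17911318e-04  2.81582133e+00] 0.0
scene 48.101896614835134 [[0.75, -0.31, 0.59, -96.64], [-0.66, -0.32, 0.68, -789.45], [-0.02, -0.9, -0.44, 630.94], [0.0, 0.0, 0.0, 1.0]]
top 56.305301225270135 [[-0.03, -0.98, 0.2, 415.62], [-1.0, 0.03, 0.03, 9.69], [-0.03, -0.2, -0.98, 1031.21], [0.0, 0.0, 0.0, 1.0]]
bolt_knob 0.57 [294. 236.  28.   6.] [523. -10. 134.]
bolt_knob 0.32 [286. 221. 175. 113.] [558.   8. 134.]
pull_left 0.63 [237. 227.  83. 105.] [552. 125. 104.]
pull_right 0.83 [327. 218.  83. 106.] [567. -90. 104.]
leather 0.18 [286. 221. 171. 114.] [572.   7.  50.]
folder_mid 0.87 [298. 289.  50.  18.] [402. -19.   5.]
blue_jar_mid 0.75 [183. 231.  20.  16.] [552. 268.  58.]
dropper_mid 0.73 [379. 198.  18.  14.] [ 611. -215.  108.]
dropper_mid 0.48 [236. 226.  78. 106.] [553. 126. 108.]
```

```bash
python3 - <<'E'
import cv2
a=cv2.imread("pics/top0.png")[140:310,170:410];cv2.imwrite("pics/t.png",cv2.resize(a,None,fx=3.3,fy=3.3,interpolation=cv2.INTER_CUBIC))
E
```

```text
(no output)
```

View pics/t.png

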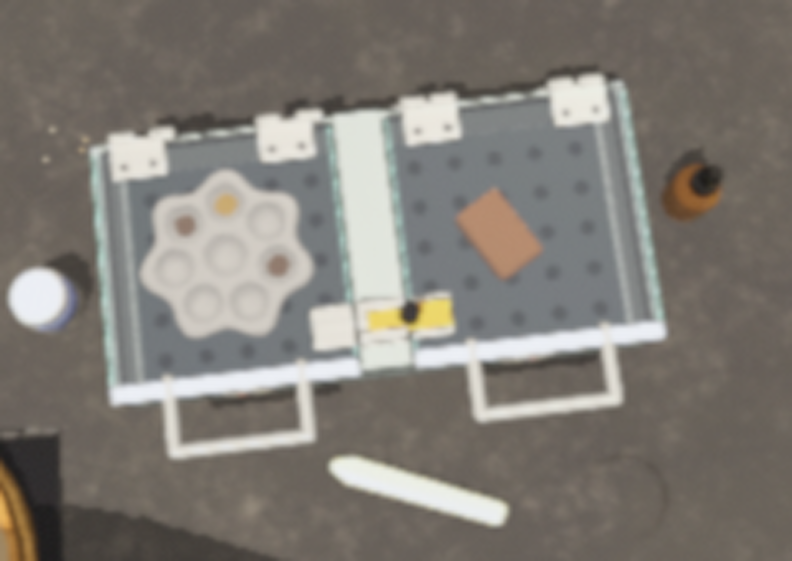

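View pics/scene0.png

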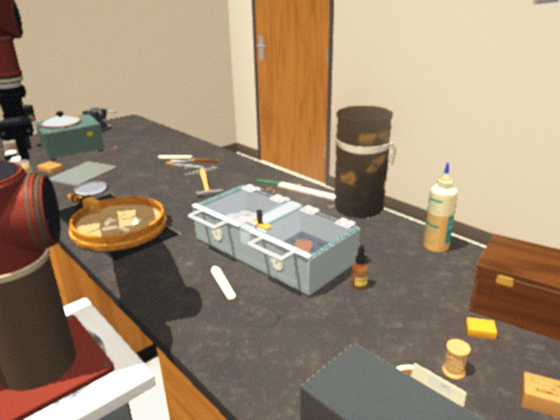

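The palette is in the left bay. The bolt sits right of the middle wall (bar at about 367–453, wall about 354–410 in the crop) and clears the left lid's keeper (right edge about 352). I'll fit the chamber frame to check this.

```bash
python3 - <<'E'
from h import *
def P(x,y,z): return atz("top",170+x/3.3,140+y/3.3,z)
# crop px, z, chamber (x,y)
L=[(112,388,109,None)]
lf=[P(112,388,109),P(358,362,109)];rf=[P(415,353,109),P(663,326,109)]
th=[P(173,452,106),P(311,436,106)];tr=[P(480,414,106),P(620,398,106)]
for n,a in zip(("lf","rf","hl","hr"),(lf,rf,th,tr)):print(n,np.round(a,1).tolist(),np.round((a[0]+a[1])/2,1))
hl=sum(th)/2;hr=sum(tr)/2
yv=(hl-hr)[:2];print("dist",np.linalg.norm(yv));yv/=np.linalg.norm(yv);xv=np.array([yv[1],-yv[0]])
print("theta",np.arctan2(xv[1],xv[0]))
m=(hl+hr)[:2]/2
for n,p in dict(lf0=lf[0],lf1=lf[1],rf0=rf[0],rf1=rf[1],barL=P(367,320,117),barR=P(453,315,117),knob=P(410,312,140),pal=P(226,255,45)).items():
    d=p[:2]-m;print(n,np.round([d@xv,d@yv],1))
E
```

```text
lf [[480.7, 202.6, 109.0], [494.3, 27.1, 109.0]] [487.5 114.8 109. ]
rf [[499.5, -13.6, 109.0], [513.7, -189.7, 109.0]] [ 506.6 -101.7  109. ]
hl [[434.8, 159.5, 106.0], [443.4, 61.7, 106.0]] [439.1 110.6 106. ]
hr [[455.6, -57.9, 106.0], [464.1, -156.6, 106.0]] [ 459.9 -107.2  106. ]
dist 218.82119647984194
theta 0.0949330214626639
lf0 [ 50.1 197.1]
lf1 [47. 21.]
rf0 [ 48.4 -19.9]
rf1 [  45.8 -196.6]
barL [75. 11.]
barR [ 71.  -49.8]
knob [ 74.1 -19.2]
pal [147.1 113.1]
```

Fit: bolt at about -19 mm, so the left lid is already free. The left handle is near (439, 111) and the chamber yaw is about 0.09. First I'll turn the tool, then hover over the handle.

Call:
step_arm([
  [[1,0,0,0,0,0,0.116],[1,0,0,0,0,0,0.116],[1,0,0,0,0,0,0.116],[1,0,0,0,0,0,0.116],[1,0,0,0,0,0,0.116],[1,0,0,0,0,0,0.116],[1,0,0,0,0,0,0.116],[1,0,0,0,0,0,0.116],[1,0,0,0,0,0,0.116],[1,0,0,0,0,0,0.116],[1,0,0,0,0,0,0]],
])

```text
time: 1.42
eef_pos: [200.1, 592.1, 222.6]
tcp_rot: [3.142, -0.0, 1.652]
ft_force: [-0.1, 0.4, -0.1]
width: 0.999
finger_force: 0.0
```

Call:
step_arm([
  [[1,-2.78,1.08,0,0,0,0],[1,-2.78,1.08,0,0,0,0],[1,-2.78,1.08,0,0,0,0],[1,-2.78,1.08,0,0,0,0],[1,-2.78,1.08,0,0,0,0],[1,-2.78,1.08,0,0,0,0],[1,-2.78,1.08,0,0,0,0],[1,-2.78,1.08,0,0,0,0],[1,-2.78,1.08,0,0,0,0],[1,-2.78,1.08,0,0,0,0],[1,-2.78,1.08,0,0,0,0],[1,-2.78,1.08,0,0,0,0],[1,-2.78,1.08,0,0,0,0],[1,-2.78,1.08,0,0,0,0],[1,-2.78,1.08,0,0,0,0],[1,-2.78,1.08,0,0,0,0],[1,-2.78,1.08,0,0,0,0],[1,-2.78,1.08,0,0,0,0],[1,0,0,0,0,0,0],[1,0,0,0,0,0,0]],
])

```text
time: 3.08
eef_pos: [436.6, 108.9, 222.6]
tcp_rot: [3.142, -0.0, 1.655]
ft_force: [0.1, 0.5, -0.3]
width: 0.998
finger_force: 0.0
```

```bash
python3 - <<'E'
from h import *
s=env.state();print(s["eef_pos"],s["tcp_rot"],s["time"],s["q"],s["ft_force"],s["width"])
cv2.imwrite("pics/w1.png",env.grab_frame("wrist"))
for n in("pull_left","bolt_knob"):
    for r in env.search_frame("wrist",n)[:2]: print(n,r["confidence"],np.round(r["rect"]))
E
```

```text
[436.64928483 108.87813473 222.63308097] [ 3.14152766e+00 -1.66085930e-04  1.65547041e+00] 3.0833 [ 6.86770369e-02 -2.12506304e-01  1.96054289e+00  1.69765746e-04
  1.39349374e+00 -1.60269815e-02] [ 0.08666953  0.46541352 -0.30727156] 0.9977412816696452
pull_left 0.67 [408. 199. 265. 182.]
```

View pics/w1.png

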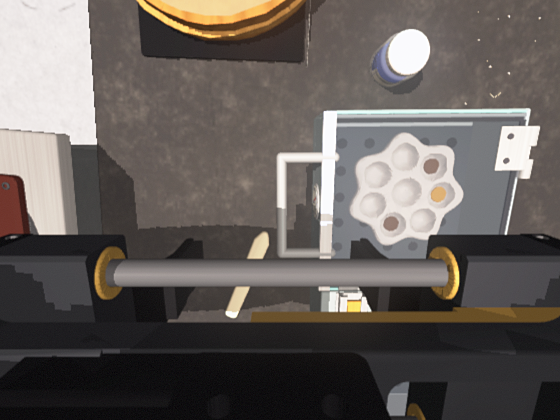

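The wrist view shows the left handle bar at column about 282, rows 155–256, and the palette behind it. Next I'll measure the bar.

```bash
python3 - <<'E'
from h import *
for u,v in((282,156),(282,206),(282,255),(326,206)): print(u,v,np.round(atz("wrist",u,v,104),1))
from scipy.spatial.transform import Rotation as R
s=env.state();Rm=R.from_euler("xyz",s["tcp_rot"]).as_matrix()
c=(atz("wrist",282,156,104)+atz("wrist",282,255,104))/2
print(Rm.T@(c-s["eef_pos"])/10)
E
```

```text
282 156 [436.5 162.4 104. ]
282 206 [441.  114.5 104. ]
282 255 [445.7  63.4 104. ]
326 206 [483.9 118.3 104. ]
[ 0.16216242  0.54807397 11.85311303]
```

Call:
step_arm([
  [[-0.31,0.1,0.25,1,0,0,0],[-0.31,0.1,0.25,1,0,0,0],[-0.31,0,0,1,0,0,0],[-0.31,0,0,1,0,0,0],[-0.31,0,0,1,0,0,0],[-0.31,0,0,1,0,0,0],[-0.31,0,0,1,0,0,0],[-0.31,0,0,1,0,0,0],[-0.31,0,0,0,0,0,0],[-0.31,0,0,0,0,0,0]],
], force=30)

```text
time: 4.07
eef_pos: [440.5, 112.3, 141.8]
tcp_rot: [-3.14, -0.0, 1.656]
ft_force: [-0.0, 0.7, -0.4]
width: 0.376
finger_force: 0.0
```

```bash
python3 - <<'E'
from h import *
s=env.state();print(s["eef_pos"],s["tcp_rot"],s["width"],s["ft_force"])
cv2.imwrite("pics/w2.png",env.grab_frame("wrist"))
cv2.imwrite("pics/s2.png",cv2.resize(env.grab_frame("scene")[150:320,150:380],None,fx=3,fy=3))
E
```

```text
[440.4974802  112.3428277  141.75533903] [-3.13997521e+00 -1.37177249e-05  1.65568550e+00] 0.37550925467484547 [-0.01169022  0.68876535 -0.43297766]
```

View pics/w2.png

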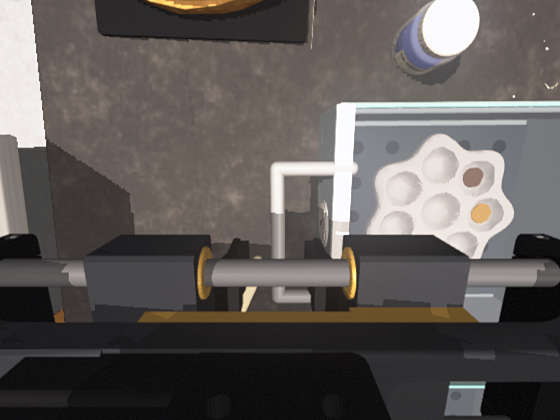

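View pics/s2.png

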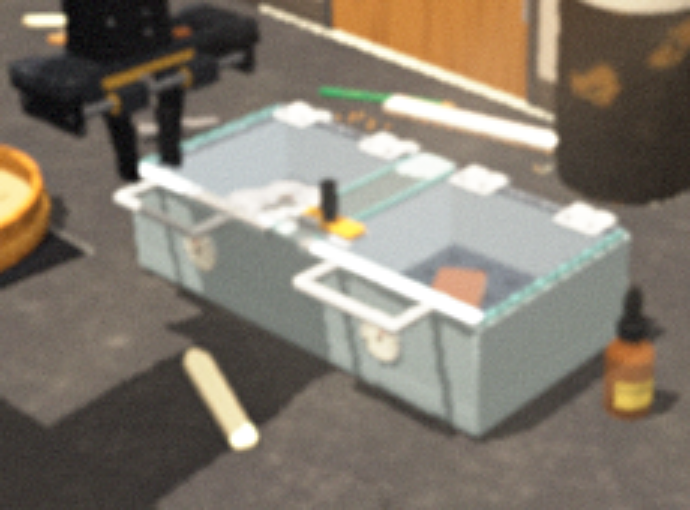

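The bar (column about 279) is centred between the fingers (about 204 and 353), and the right finger will fit in the slot. Descending and gripping.

Call:
step_arm([
  [[-0.31,0,0,0.7,0,0,0],[-0.31,0,0,0.7,0,0,0],[-0.31,0,0,0.7,0,0,0],[-0.31,0,0,0.7,0,0,0],[-0.31,0,0,0.7,0,0,0],[-0.31,0,0,0.7,0,0,0],[-0.31,0,0,0.7,0,0,0],[-0.31,0,0,0.7,0,0,0],[-0.31,0,0,0,0,0,0]],
])

```text
time: 4.92
eef_pos: [439.8, 112.3, 84.7]
tcp_rot: [-3.139, -0.0, 1.656]
ft_force: [0.2, -0.2, 0.1]
width: 0.346
finger_force: 0.0
```

Call:
step_arm([
  [[-1,0,0,0,0,0,0],[-1,0,0,0,0,0,0],[-1,0,0,0,0,0,0],[-1,0,0,0,0,0,0],[-1,0,0,0,0,0,0],[-1,0,0,0,0,0,0]],
], force=30)

```text
time: 5.42
eef_pos: [441.2, 112.5, 86.8]
tcp_rot: [3.141, 0.0, 1.656]
ft_force: [0.2, -0.1, 0.3]
width: 0.106
finger_force: 30.0
```

Gripped (9 mm opening, 30 N). I'll lift 6 degrees first to test that the lid is free.

Call:
step_arm([
  [[-1,0,0.01,-0.6,0,0,0],[-1,0,0.03,-0.6,0,0,0],[-1,0,0.04,-0.6,0,0,0],[-1,0,0.05,-0.6,0,0,0],[-1,0,0,0,0,0,0]],
])

```text
time: 5.83
eef_pos: [442.5, 112.6, 111.8]
tcp_rot: [3.141, 0.0, 1.656]
ft_force: [0.0, -0.1, -2.8]
width: 0.101
finger_force: 30.0
```

```bash
python3 - <<'E'
from h import *
s=env.state();print(s["eef_pos"],s["tcp_rot"],s["width"],s["ft_force"])
cv2.imwrite("pics/s3.png",cv2.resize(env.grab_frame("scene")[150:320,150:380],None,fx=3,fy=3))
E
```

```text
[442.51104027 112.57380827 111.82364702] [3.14125245e+00 6.21639281e-05 1.65583128e+00] 0.10084690477666335 [ 0.01917792 -0.08077016 -2.83286935]
```

View pics/s3.png

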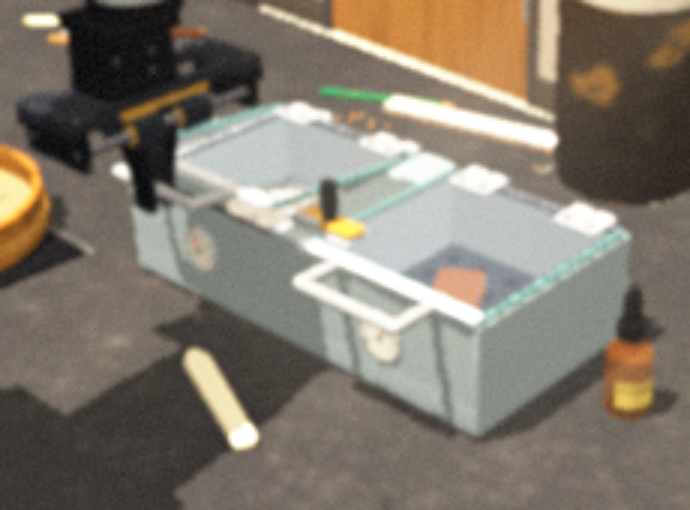

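The left lid rises freely at 2.8 N while the right lid stays shut. Continuing along the arc.

Call:
step_arm([
  [[-1,0,0.1,-0.8,0,0,0],[-1,0,0.13,-0.8,0,0,0],[-1,0,0.15,-0.79,0,0,0],[-1,0,0.18,-0.79,0,0,0],[-1,0,0.21,-0.78,0,0,0],[-1,0,0.24,-0.78,0,0,0],[-1,0,0.26,-0.77,0,0,0],[-1,0,0.29,-0.76,0,0,0],[-1,0,0.32,-0.75,0,0,0],[-1,0,0.34,-0.73,0,0,0],[-1,0,0.37,-0.72,0,0,0],[-1,0,0.39,-0.71,0,0,0],[-1,0,0.42,-0.69,0,0,0],[-1,0,0.44,-0.68,0,0,0],[-1,0,0.46,-0.66,0,0,0],[-1,0,0.49,-0.64,0,0,0],[-1,0,0.51,-0.63,0,0,0],[-1,0,0.53,-0.61,0,0,0],[-1,0,0,0,0,0,0]],
])

```text
time: 7.47
eef_pos: [499.7, 117.8, 244.0]
tcp_rot: [-3.139, -0.0, 1.656]
ft_force: [-13.9, 0.5, 8.6]
width: 0.103
finger_force: 30.0
```

Radial push of about 16 N outward, so I'm a few mm tight. I'll ease outwards while finishing.

Call:
step_arm([
  [[-1,0,-0.15,-0.15,0,0,0],[-1,0,0,0,0,0,0],[-1,0,0.55,-0.58,0,0,0],[-1,0,0.57,-0.56,0,0,0],[-1,0,0.59,-0.54,0,0,0],[-1,0,0.6,-0.52,0,0,0],[-1,0,0,0,0,0,0]],
])

```text
time: 8.05
eef_pos: [522.5, 119.9, 267.1]
tcp_rot: [3.141, -0.001, 1.656]
ft_force: [-8.5, 1.7, 4.8]
width: 0.101
finger_force: 30.0
```

Call:
step_arm([
  [[-1,0,0.55,-0.6,0,0,0],[-1,0,0.62,-0.5,0,0,0],[-1,0,0.64,-0.45,0,0,0],[-1,0,0.64,-0.4,0,0,0],[-1,0,0.4,-0.25,0,0,0],[-1,0,0,0,0,0,0],[-1,0,0,0,0,0,0],[-1,0,0,0,0,0,0],[-1,0,0,0,0,0,0],[-1,0,0,0,0,0,0],[-1,0,0,0,0,0,0]],
])

```text
time: 8.97
eef_pos: [550.6, 122.4, 288.5]
tcp_rot: [3.141, -0.001, 1.656]
ft_force: [-6.8, 2.2, 4.3]
width: 0.101
finger_force: 30.0
```

```bash
python3 - <<'E'
from h import *
s=env.state();print(s["eef_pos"],s["tcp_rot"],s["width"],s["ft_force"],s["qvel"])
up=s["eef_pos"][2]-86.8; print(np.degrees(np.arcsin(up/232)))
cv2.imwrite("pics/s4.png",cv2.resize(env.grab_frame("scene")[110:320,130:400],None,fx=2.8,fy=2.8))
E
```

```text
[550.59479125 122.3959173  288.45713331] [ 3.14104879e+00 -1.03020916e-03  1.65615064e+00] 0.10122289350571967 [-6.78708415  2.17369476  4.28862954] [-0.0002961  -0.00076095  0.00066374 -0.00026987 -0.00027471  0.00130346]
60.367172233908704
```

View pics/s4.png

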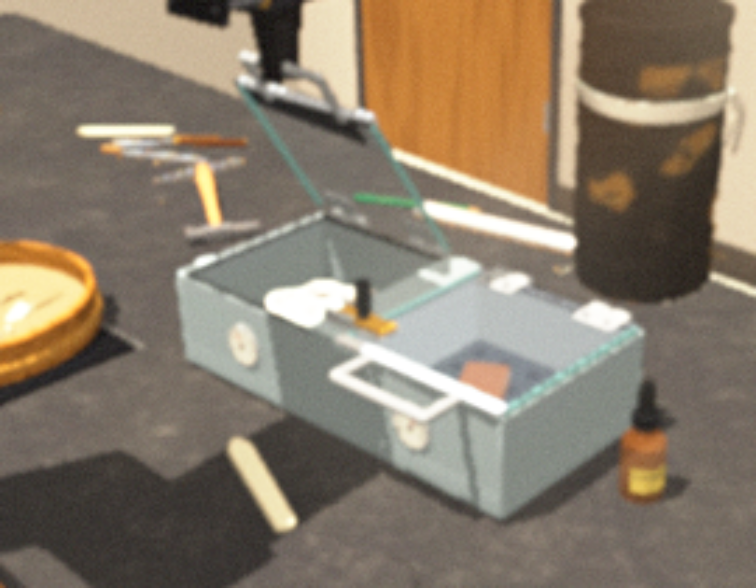

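The left lid is held about 60 degrees open. The right lid is shut with the bolt over it, and the palette and leather are in place. Handing in.

```bash
python3 -c "
from rig import env
print(env.close_job())"
```

```text
the job is handed in; nothing more can be done
None
```

The job is handed in: the arm is holding the left lid, over the palette, about 60 degrees open. The bolt was already clear of it, and the right lid stayed shut and bolted; the judge's verdict was not returned.

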